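# Fill the bracelet display tube up to its line

### The job

The clear slotted display tube already holds one bracelet of flat rectangular grey stones. Stack the two other bracelets of that same kind, which lie on the bare wood to its left or right, flat on top of it inside the tube, one on the other, so that the top of the stack comes level with the dark line near the tube's rim; the flatter bracelet of dark oval stones and the tall cream one are not of that kind.

Things in the scene. Friction and masses are not known exactly. Their poses are not given: they have to be found in the camera images.
- tube: Fixed display tube; origin on the table under its axis, z up. Dark wood disc (diameter 112 mm, 6 mm thick) with two facing clear shells, 80 mm inside, 86 mm outside diameter, each 90 degrees of the circle, on the +x and -x side, tops 71 mm above the table. So it is open over its full height through 57 mm wide slots at +y and -y: fingers holding a bracelet along y pass down there.
- tube_mark (a point): Point on the tube's axis at the height of the dark line scribed round its shells: 66 mm above the table, 60 mm above the tube's floor, 5 mm under the shells' tops. Axes as the tube's. A loose bracelet of the kind below, 62 mm wide and 20 mm high, already lies flat on the tube's floor; its top is 40 mm under the line.
- stone_a_center (a point): Centre (half-way up, on the ring's axis) of a rigid round bracelet of flat rectangular grey stones: 62 mm outside diameter, about 50 mm inside, 20 mm high, about 50 g, lying flat on the table. z is the ring's axis; it can be gripped across its outside in any direction.
- stone_b_center (a point): Centre (half-way up, on the ring's axis) of the second such bracelet, same shape and sizes, lying flat on the table. Not to be confused with two others on the table: one of dark oval stones, only 14 mm high, and one of upright cream sticks, 36 mm high.

How it is judged:
By the outcome, as a careful person would: the job done as asked, in the order asked, and still so for the second after the job is handed in, with the robot touching nothing.
It also fails if it takes over 53 s, if anything falls off the work surface, if the arm or the gripper's body presses on something with over 40 N, if the wrist force passes 120 N, or if a joint passes its speed limit or range.

### The arm

A 6-joint arm with a two-finger parallel gripper is mounted at the origin on a cart in front of the work surface, level with it; the furniture and walls round the work are solid. World frame = base frame: x ahead of the robot, y to its left, z up, the work surface at z = 0. Lengths are in mm, angles in rad, forces in N, time in s.
With the tool pointing down it reaches from about 375 to 900 mm from the base axis. Payload 3.1 kg.
Tool frame: the origin (TCP) lies at the very end of the fingers, on their centre line; the grasp point (between the pads) lies 19 mm behind it (bot.tcp_to_grasp is the distance from the TCP to the grasp point, in mm); z points along the fingers, y is the line along which they close (so a half turn about z gives the same grasp; the last joint's range is limited). The gripper opens to 87 mm and grips with 3 to 60 N. Pads are 19 mm wide; open, the fingers measure 117 mm over their backs; the gripper's body (75 mm by 190 mm) begins 51 mm behind the grasp point.
Start: joints at [-1.312, 0.527, 1.433, -0, 1.181, -0.178], TCP at [264.986, -566.02, 222.548] pointing down, gripper open.
Joint ranges: [-3.08, 3.08], [-0.75, 2.2], [0.22, 2.44], [-1.43, 4.57], [0, 2.65], [-2.85, 2.85]. Speed limits (rad/s): [2.79, 2.79, 3.14, 3.14, 3.14, 3.14].

### API

Orientations are given as a unit quaternion [w, x, y, z].
In Python, from station import bot gives the robot as it stands. The module is installed in compiled form; this text tells all that it offers.
- The arm moves only by the tool move_arm, never from a script. Its argument "steps" is a list of rows, each an object of numbers: "x", "y", "z": the shift along the tool's x, y, z in mm; "roll": the turn about the tool's z in degrees; "hand": the opening, from -1 (shut) to 1 (fully open). In form: [{"x": .., "y": .., "z": .., "roll": .., "hand": ..}, ...]. A call has 1 to 10 rows; each row shifts and turns the commanded pose from where the row before left it, along the tool's axes as they then stand; what a row does not reach is not made up. A row lasts 1/10 s, in which the tool goes at most 50 mm and 8.59 degrees, less where a joint would pass 70% of its speed; a pose out of reach is approached as far as the arm can. A call with a gripper value outside its range is refused whole. The fingers move at their own pace and stop on an object; the grip force is fixed at half the most. Time passes only in rows, so rows that do not move let the fingers close. It gives the time, the measured TCP pose, the force, the opening and the grip force at its end, in the units of the state.
- bot.state(): the state, without advancing time (a new reading comes with each control period).
- bot.capture(name): name is "side" or "top" or "wrist"; returns a dict with "image" (420x560x3 uint8, blue, green, red), "range_z" (420x560 float32, mm along the optical axis (not along the pixel's ray), 0 where there is no reading), "mtx" (3x3 intrinsics, pixels), "k1" (the pictures are not rectified: a ray, as slopes to the right and down, at radius r is drawn at 1 + k1 r^2 times it, then the intrinsics apply), "extrinsics" (4x4, takes a point from camera to world coordinates); the wrist camera has in their place "hand_eye" (4x4, takes a point from camera to tool coordinates, whose origin is the TCP and whose axes are the flange's). Camera axes: x right, y up, looking along -z (the intrinsics and any distortion apply to the point x, -y, -z); pixel columns grow to the right and rows downward; lengths in mm; the calibration is good to about 2 mm. A picture is of the moment at which its call begins: read the wrist's pose just before it.
- bot.close_job(): hands the job in; it is judged then, once.
Trained networks look in a picture, given as the dict that the camera call returned (one of the last four; its "shot" number tells which), for a name from the list of things; names that differ only in an ending like _2 or _b are one class to them, and where a whole thing is asked for, a point or a joint stands for the part that bears it (a point fixed in the world has none). Each returns a list of dicts, best first, with "confidence" (0 to 1); they miss things now and then, are a little off and sometimes report something else, mostly with a low value. They report only what shows in the picture. A call takes as long as a camera call.
- bot.search_frame(label, picture): "at" ([x, y, z] in mm, in the coordinates of the camera as it stood for that picture, good to about 4 mm: the middle of the surface that is visible of it).
- bot.landmark_of(label, picture): "at" ([x, y, z] in mm, in the coordinates of the camera as it stood for that picture, good to about 4 mm: a listed point, or the origin of a listed thing).
The state is a dict: "t": time; "joints": joint angles; "joint_velocities": joint speeds; "tau": joint torques, N m; "eef_pos": TCP position; "tool_rot": TCP orientation; "force": force on the tool from outside, world axes, zero at the start; "ft_torque": the same for the moment, N m; "opening": opening from 0.0 (shut) to 1.0 (fully open); "grip_force": force on a finger pad.
Only numpy, scipy, OpenCV 4.12 (cv2) and the standard library are available. Lean on these libraries where they do the work, as an engineer would, in place of code of your own. Each camera call takes 0.05 s, during which the arm holds its last target. There are 200 camera calls.

## Working session

There is one attempt and no reset: what is moved stays moved. The work goes in short steps, Python scripts to look and compute and a tool call to move; the robot and the scene stay as the last step left them, time stands still between calls to the robot, and variables do not carry over. Pictures are saved under pics/ and viewed, at most 10 in all, crops included, and the job is handed in when it is done.

Besides the shell and the picture viewer there is one more tool, called after "Call:" by a JSON object that holds its "api" and its "payload", one argument or row to a line. move_arm: Moves the arm, as the interface text tells. Its arguments: {"type":"object","properties":{"steps":{"type":"array"}},"required":["steps"]}

```bash
mkdir -p pics; cat > h.py <<'E'
from station import bot
import numpy as np, cv2
from scipy.spatial.transform import Rotation as R
def T(s=None):
    s=s or bot.state(); q=s["tool_rot"]; M=np.eye(4)
    M[:3,:3]=R.from_quat([q[1],q[2],q[3],q[0]]).as_matrix(); M[:3,3]=s["eef_pos"]; return M
def cap(n,save=None):
    M=T(); p=bot.capture(n)
    E=np.array(p["extrinsics"]) if "extrinsics" in p else M@np.array(p["hand_eye"])
    if save: cv2.imwrite("pics/"+save,p["image"])
    return p,E
def w(E,a): return (E@np.r_[a,1])[:3].round(1)
def cloud(p,E):
    K=np.array(p["mtx"]);Z=p["range_z"];v,u=np.indices(Z.shape)
    x=(u-K[0,2])/K[0,0];y=(v-K[1,2])/K[1,1];xd,yd=x.copy(),y.copy()
    for _ in range(8):
        f=1+p["k1"]*(x*x+y*y);x=xd/f;y=yd/f
    P=np.stack([x*Z,-y*Z,-Z],-1)@E[:3,:3].T+E[:3,3]; P[Z<=0]=np.nan; return P
E
python3 - <<'E'
from h import *
s=bot.state();print(s["eef_pos"],s["tool_rot"],s["opening"])
for n in ["top","side"]:
    p,E=cap(n,n+".png")
    for l in ["tube","tube_mark","stone_a_center"]:
        for f in ([bot.landmark_of,bot.search_frame] if l!="tube_mark" else [bot.landmark_of]):
            print(n,l,f.__name__,[(w(E,d["at"]).tolist(),round(d["confidence"],2)) for d in f(l,p)])
E
```

```text
[ 264.82225771 -565.30063422  221.57295195] [-1.08928264e-03  9.76133081e-01  2.17170487e-01 -3.83388418e-05] 0.9975709983921857
top tube call [([572.7, 7.8, 0.4], 0.71), ([618.0, -208.3, 10.3], 0.16)]
top tube call [([567.1, 9.2, 5.8], 0.58)]
top tube_mark call [([569.5, 8.2, 67.2], 0.68)]
top stone_a_center call [([615.9, -207.5, 7.0], 0.54)]
top stone_a_center call [([566.8, 9.7, 3.1], 0.75), ([616.8, -211.8, 12.8], 0.57)]
side tube call [([564.9, 6.7, 1.9], 0.73), ([563.2, 9.1, 64.3], 0.44)]
side tube call [([562.7, 27.8, 14.0], 0.74)]
side tube_mark call [([562.7, 13.8, 63.7], 0.88), ([566.0, 9.4, 1.7], 0.19)]
side stone_a_center call [([613.2, -210.1, 8.5], 0.61)]
side stone_a_center call [([608.1, -208.0, 12.9], 0.56)]
```

View pics/top.png

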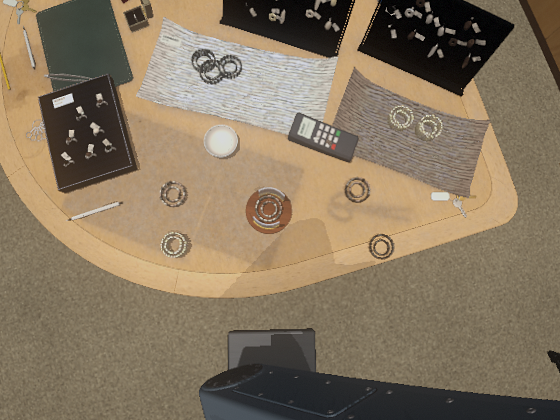

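```bash
python3 - <<'E'
from h import *
p,E=cap("top"); P=cloud(p,E); I=p["image"]; t=[]
for u,v in [(173,194),(175,244),(357,189),(381,246),(269,210)]:
    r=26;c=P[v-r:v+r,u-r:u+r].reshape(-1,3); c=c[c[:,2]>6]
    if (u,v)!=(269,210):
        b,_=cv2.minEnclosingCircle(np.float32(c[:,:2])),0
        print((u,v),len(c),"circle",np.round(b,0).tolist() if 0 else b,"z",np.percentile(c[:,2],[50,90,98]).round(1))
    t.append(cv2.resize(I[v-r:v+r,u-r:u+r],(260,260),interpolation=cv2.INTER_CUBIC))
t.append(t[0]*0)
cv2.imwrite("pics/crops.png",np.vstack([np.hstack(t[:3]),np.hstack(t[3:])]))
E
```

```text
(173, 194) 247 circle ((611.0294799804688, 234.78659057617188), 31.100250244140625) z [14.3 20.1 21.4]
(175, 244) 358 circle ((487.4836730957031, 226.80706787109375), 30.103803634643555) z [24.1 31.8 34.6]
(357, 189) 264 circle ((635.4561767578125, -233.80499267578125), 61.167701721191406) z [15.2 19.9 21.2]
(381, 246) 215 circle ((474.8114013671875, -263.4293212890625), 31.064014434814453) z [10.7 13.8 14.7]
```

View pics/crops.png

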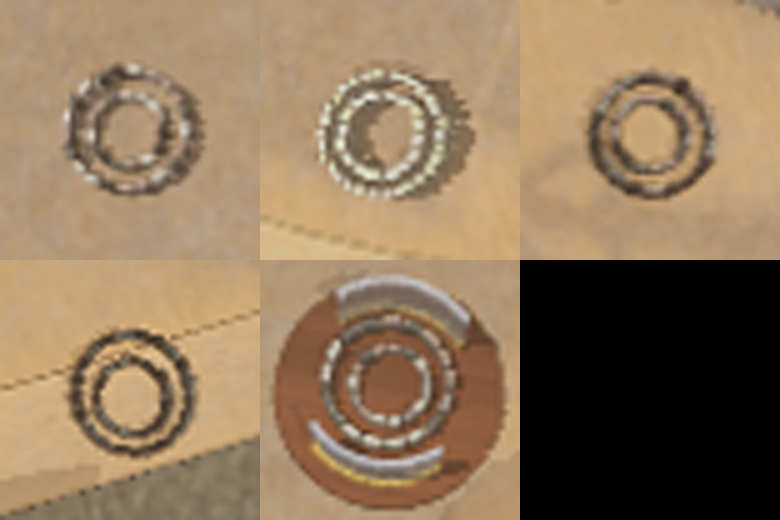

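Left grey ring is at about (611, 235) and the right one at about (616, -209), both 20 mm high. The cream ring is 36 mm and the dark oval one 14 mm. In the crop the tube's shells sit at top and bottom, turned by about -10°. I'll start with the right ring.

Call:
{"api": "move_arm", "payload": {
  "steps": [
    {"roll": 7.1, "hand": 1},
    {"roll": 7.1, "hand": 1},
    {"roll": 7.1, "hand": 1},
    {"roll": 7.1, "hand": 1},
    {"roll": 7.1, "hand": 1}
  ]
}}

```text
invalid input at $.steps[0]: expected keys x, y, z, roll, hand
```

Call:
{"api": "move_arm", "payload": {
  "steps": [
    {"x": 27, "y": -40, "hand": 1},
    {"x": 27, "y": -40, "hand": 1},
    {"x": 27, "y": -40, "hand": 1},
    {"x": 27, "y": -40, "hand": 1},
    {"x": 27, "y": -40, "hand": 1},
    {"x": 27, "y": -40, "hand": 1},
    {"x": 27, "y": -40, "hand": 1},
    {"x": 27, "y": -40, "hand": 1},
    {"x": 27, "y": -40, "hand": 1},
    {"x": 27, "y": -40, "hand": 1}
  ]
}}

```text
invalid input at $.steps[0]: expected keys x, y, z, roll, hand
```

```bash
cat > ring.py <<'E'
import sys
from h import *
g=np.array([float(a) for a in sys.argv[1:3]]); lo,hi=float(sys.argv[3]),float(sys.argv[4])
p,E=cap("wrist",sys.argv[5]); P=cloud(p,E); M=T(); print("tcp",M[:3,3].round(1),"yaw x",np.degrees(np.arctan2(M[1,0],M[0,0])).round(1))
c=P.reshape(-1,3); c=c[(c[:,2]>lo)&(c[:,2]<hi)&(np.hypot(*(c[:,:2]-g).T)<45)]
print(len(c), "z98",np.percentile(c[:,2],98))
x,y=c[:,0],c[:,1]; 
(cx,cy),r=cv2.minEnclosingCircle(np.float32(c[:,:2])); print("circ",cx,cy,r,"bbox mid",(x.min()+x.max())/2,(y.min()+y.max())/2,np.ptp(x),np.ptp(y))
for l in ["stone_a_center"]: print([(w(E,d["at"]).tolist(),round(d["confidence"],2)) for d in bot.landmark_of(l,p)])
d=M[:3,:3].T@(np.r_[cx,cy,0]-M[:3,3]); print("tool shift",d.round(1))
E
python3 ring.py 616 -209 8 30 w1.png
```

```text
tcp [ 265.  -566.   222.6] yaw x 25.1Traceback (most recent call last):
  File "ring.py", line 6, in <module>
    print(len(c), "z98",np.percentile(c[:,2],98))
                        ~~~~~~~~~~~~~^^^^^^^^^^^
    return _quantile_unchecked(
        a, q, axis, out, overwrite_input, method, keepdims, weights)
    return _ureduce(a,
                    func=_quantile_ureduce_func,
    ...<5 lines>...
                    overwrite_input=overwrite_input,
                    method=method)
    r = func(a, **kwargs)
    result = _quantile(arr,
                       quantiles=q,
    ...<2 lines>...
                       out=out,
                       weights=wgt)
    slices_having_nans = np.isnan(arr[-1, ...])
                                  ~~~^^^^^^^^^
IndexError: index -1 is out of bounds for axis 0 with size 0
```

View pics/w1.png

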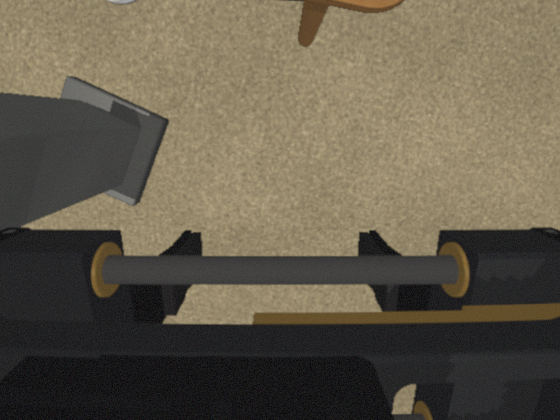

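All five keys are needed in every row. That picture only shows the floor and the gripper's fingers (around rows 230-310), because the arm had not moved.

Call:
{"api": "move_arm", "payload": {
  "steps": [
    {"x": 0, "y": 0, "z": 0, "roll": 7.1, "hand": 1},
    {"x": 0, "y": 0, "z": 0, "roll": 7.1, "hand": 1},
    {"x": 0, "y": 0, "z": 0, "roll": 7.1, "hand": 1},
    {"x": 0, "y": 0, "z": 0, "roll": 7.1, "hand": 1},
    {"x": 0, "y": 0, "z": 0, "roll": 7.1, "hand": 1}
  ]
}}

```text
t: 1.2
eef_pos: [265.0, -566.0, 222.6]
tool_rot: [0.0, 0.996, -0.093, -0.0]
force: [-0.7, -0.8, 0.8]
opening: 0.997
grip_force: 0.0
```

Call:
{"api": "move_arm", "payload": {
  "steps": [
    {"x": 26, "y": -41, "z": 0, "roll": 0, "hand": 1},
    {"x": 26, "y": -41, "z": 0, "roll": 0, "hand": 1},
    {"x": 26, "y": -41, "z": 0, "roll": 0, "hand": 1},
    {"x": 26, "y": -41, "z": 0, "roll": 0, "hand": 1},
    {"x": 26, "y": -41, "z": 0, "roll": 0, "hand": 1},
    {"x": 26, "y": -41, "z": 0, "roll": 0, "hand": 1},
    {"x": 26, "y": -41, "z": 0, "roll": 0, "hand": 1},
    {"x": 26, "y": -41, "z": 0, "roll": 0, "hand": 1},
    {"x": 26, "y": -41, "z": 0, "roll": 0, "hand": 1},
    {"x": 26, "y": -41, "z": 0, "roll": 0, "hand": 1}
  ]
}}

```text
t: 2.2
eef_pos: [596.0, -208.2, 222.7]
tool_rot: [0.0, 0.996, -0.091, 0.0]
force: [0.1, -1.2, -0.4]
opening: 1.0
grip_force: 0.0
```

```bash
python3 ring.py 616 -209 8 30 w1b.png
```

```text
tcp [ 601.2 -201.8  222.9] yaw x -10.1
874 z98 21.124333120388503
circ 611.628662109375 -208.5397491455078 30.50916862487793 bbox mid 611.6507511865163 -208.48124551342272 60.856390774241504 60.72782393208007
[([612.7, -207.7, 6.6], 0.82)]
tool shift [ 10.3   6.  222.9]
```

View pics/w1b.png

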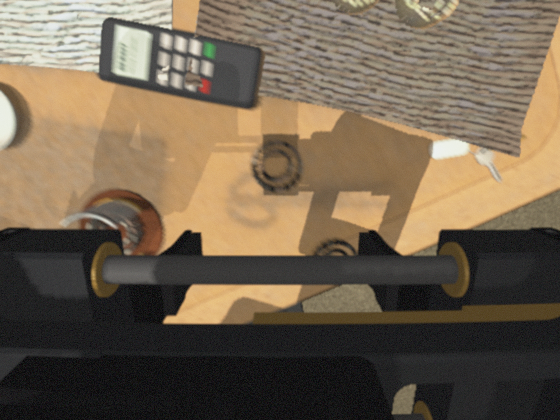

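The ring is at (276, 165), the tube at (120, 225), and the dark oval ring is partly hidden at (335, 250). I'll go halfway down and check again.

Call:
{"api": "move_arm", "payload": {
  "steps": [
    {"x": 5, "y": 3, "z": 30, "roll": 0, "hand": 1},
    {"x": 5, "y": 3, "z": 30, "roll": 0, "hand": 1},
    {"x": 0, "y": 0, "z": 30, "roll": 0, "hand": 1},
    {"x": 0, "y": 0, "z": 0, "roll": 0, "hand": 1},
    {"x": 0, "y": 0, "z": 0, "roll": 0, "hand": 1},
    {"x": 0, "y": 0, "z": 0, "roll": 0, "hand": 1}
  ]
}}

```text
t: 2.9
eef_pos: [604.5, -218.5, 134.4]
tool_rot: [0.001, 0.996, -0.091, 0.001]
force: [-0.6, 0.1, 0.6]
opening: 0.997
grip_force: 0.0
```

```bash
python3 ring.py 613 -209 8 30 w2.png
```

```text
tcp [ 604.7 -218.4  134.7] yaw x -10.4
1557 z98 20.950980566275497
circ 611.5428466796875 -208.69967651367188 30.531808853149414 bbox mid 611.6259529784638 -208.72673722693676 60.70975984785821 60.555732039817315
[([609.0, -208.1, 6.0], 0.94)]
tool shift [  4.5 -11.  134.7]
```

Call:
{"api": "move_arm", "payload": {
  "steps": [
    {"x": 4.5, "y": -11, "z": 30, "roll": 0, "hand": 1},
    {"x": 0, "y": 0, "z": 35, "roll": 0, "hand": 1},
    {"x": 0, "y": 0, "z": 35, "roll": 0, "hand": 1},
    {"x": 0, "y": 0, "z": 20, "roll": 0, "hand": 1},
    {"x": 0, "y": 0, "z": 11, "roll": 0, "hand": 1},
    {"x": 0, "y": 0, "z": 0, "roll": 0, "hand": 1},
    {"x": 0, "y": 0, "z": 0, "roll": 0, "hand": 1},
    {"x": 0, "y": 0, "z": 0, "roll": 0, "hand": -1},
    {"x": 0, "y": 0, "z": 0, "roll": 0, "hand": -1},
    {"x": 0, "y": 0, "z": 0, "roll": 0, "hand": -1}
  ]
}}

```text
t: 4.0
eef_pos: [610.3, -207.7, 2.2]
tool_rot: [0.0, 0.996, -0.091, 0.001]
force: [-0.6, 0.6, 0.6]
opening: 0.814
grip_force: 0.0
```

Call:
{"api": "move_arm", "payload": {
  "steps": [
    {"x": 0, "y": 0, "z": 0, "roll": 0, "hand": -1},
    {"x": 0, "y": 0, "z": 0, "roll": 0, "hand": -1},
    {"x": 0, "y": 0, "z": 0, "roll": 0, "hand": -1},
    {"x": 0, "y": 0, "z": 0, "roll": 0, "hand": -1}
  ]
}}

```text
t: 4.4
eef_pos: [610.2, -207.8, 1.9]
tool_rot: [0.0, 0.996, -0.091, 0.0]
force: [-0.8, -0.8, 2.4]
opening: 0.704
grip_force: 30.0
```

Call:
{"api": "move_arm", "payload": {
  "steps": [
    {"x": 0, "y": 0, "z": -30, "roll": 0, "hand": -1},
    {"x": 0, "y": 0, "z": -40, "roll": 0, "hand": -1},
    {"x": 0, "y": 0, "z": -40, "roll": 0, "hand": -1},
    {"x": -10, "y": -25, "z": -40, "roll": 0, "hand": -1},
    {"x": -14, "y": -36, "z": -30, "roll": 0, "hand": -1},
    {"x": -14, "y": -36, "z": -20, "roll": 0, "hand": -1},
    {"x": -14, "y": -36, "z": 0, "roll": 0, "hand": -1},
    {"x": -14, "y": -36, "z": 0, "roll": 0, "hand": -1},
    {"x": -14, "y": -36, "z": 0, "roll": 0, "hand": -1},
    {"x": 0, "y": 0, "z": 0, "roll": 0, "hand": -1}
  ]
}}

```text
t: 5.4
eef_pos: [565.7, 13.5, 201.0]
tool_rot: [-0.001, 0.996, -0.088, -0.002]
force: [0.5, -0.3, -0.5]
opening: 0.704
grip_force: 30.0
```

Call:
{"api": "move_arm", "payload": {
  "steps": [
    {"x": 0, "y": 0, "z": 0, "roll": 0, "hand": -1},
    {"x": 0, "y": 0, "z": 0, "roll": 0, "hand": -1}
  ]
}}

```text
t: 5.6
eef_pos: [568.7, 8.0, 201.4]
tool_rot: [0.0, 0.996, -0.091, 0.0]
force: [1.2, -0.4, 0.1]
opening: 0.696
grip_force: 30.0
```

```bash
cat > tube.py <<'E'
from h import *
p,E=cap("wrist","w3.png"); M=T(); print("tcp",M[:3,3].round(1)); P=cloud(p,E).reshape(-1,3)
for l in ["tube","tube_mark"]: print(l,[(w(E,d["at"]).tolist(),round(d["confidence"],2)) for d in bot.landmark_of(l,p)])
p2,E2=cap("top");P2=cloud(p2,E2).reshape(-1,3)
g=np.array([567,8])
for nm,Q in (("wrist",P),("top",P2)):
    r=np.hypot(*(Q[:,:2]-g).T)
    c=Q[(r<62)&(Q[:,2]>60)&(Q[:,2]<75)]; print(nm,"shell",len(c))
    if len(c)>20:
        A=np.c_[2*c[:,:2],np.ones(len(c))]; s=np.linalg.lstsq(A,(c[:,:2]**2).sum(1),rcond=None)[0]
        rr=np.sqrt(s[2]+s[0]**2+s[1]**2); a=np.degrees(np.arctan2(c[:,1]-s[1],c[:,0]-s[0]))
        a2=np.degrees(np.angle(np.exp(2j*np.radians(a)).mean()))/2
        F=a[abs(a)<90];print("fit",s[:2].round(1),"r",rr.round(1),"axis",a2.round(1),"front arc",np.percentile(F,[1,99]).round(0),"back",np.percentile((a[abs(a)>=90]+360)%360,[1,99]).round(0))
    d=Q[(r<80)&(Q[:,2]>3)&(Q[:,2]<9)]; 
    if len(d)>20: print("disc",cv2.minEnclosingCircle(np.float32(d[:,:2])))
E
python3 tube.py
```

```text
tcp [568.8   7.6 201.4]
tube [([565.7, 5.7, -0.4], 0.8)]
tube_mark [([563.7, 6.7, 65.1], 0.63)]
wrist shell 605
fit [565.6   7.5] r 41.5 axis -11.9 front arc [-57.  33.] back [135. 212.]
disc ((565.3991088867188, 7.680170059204102), 55.84207534790039)
top shell 0
disc ((573.9797973632812, 3.844696044921875), 54.483726501464844)
```

View pics/w3.png

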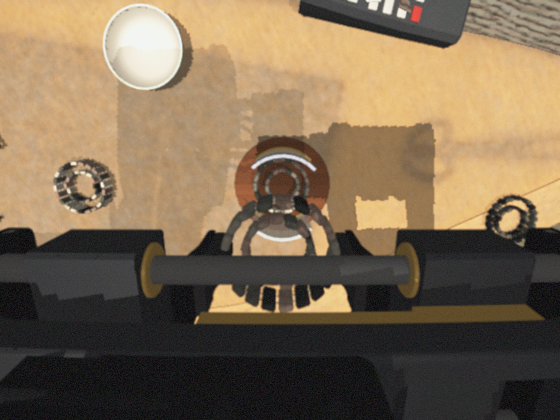

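The tube is at (283, 180) in the picture and the shell fit gives its centre at (565.6, 7.5), turned -12°. The ring is held in front of it. I'll lower it with a small correction.

Call:
{"api": "move_arm", "payload": {
  "steps": [
    {"x": -4.5, "y": 0.5, "z": 20, "roll": 1.5, "hand": -1},
    {"x": 0, "y": 0, "z": 40, "roll": 0, "hand": -1},
    {"x": 0, "y": 0, "z": 40, "roll": 0, "hand": -1},
    {"x": 0, "y": 0, "z": 20, "roll": 0, "hand": -1},
    {"x": 0, "y": 0, "z": 15, "roll": 0, "hand": -1},
    {"x": 0, "y": 0, "z": 15, "roll": 0, "hand": -1},
    {"x": 0, "y": 0, "z": 10, "roll": 0, "hand": -1},
    {"x": 0, "y": 0, "z": 7, "roll": 0, "hand": -1},
    {"x": 0, "y": 0, "z": 5, "roll": 0, "hand": -1},
    {"x": 0, "y": 0, "z": 0, "roll": 0, "hand": -1}
  ]
}}

```text
t: 6.8
eef_pos: [563.8, 8.8, 29.3]
tool_rot: [-0.0, 0.995, -0.104, -0.0]
force: [-0.5, 0.4, -0.4]
opening: 0.704
grip_force: 30.0
```

Call:
{"api": "move_arm", "payload": {
  "steps": [
    {"x": 0, "y": 0, "z": 0, "roll": 0, "hand": -1},
    {"x": 0, "y": 0, "z": 0, "roll": 0, "hand": -1}
  ]
}}

```text
t: 7.0
eef_pos: [564.4, 8.9, 30.2]
tool_rot: [0.0, 0.995, -0.104, 0.001]
force: [-0.3, -0.0, -0.4]
opening: 0.7
grip_force: 30.0
```

Call:
{"api": "move_arm", "payload": {
  "steps": [
    {"x": 0, "y": 1, "z": 1.5, "roll": 0, "hand": -1},
    {"x": 0, "y": 0, "z": 0, "roll": 0, "hand": -1},
    {"x": 0, "y": 0, "z": 0, "roll": 0, "hand": -1}
  ]
}}

```text
t: 7.3
eef_pos: [563.7, 7.9, 28.2]
tool_rot: [-0.0, 0.995, -0.104, 0.0]
force: [0.2, 0.6, 0.4]
opening: 0.705
grip_force: 30.0
```

Call:
{"api": "move_arm", "payload": {
  "steps": [
    {"x": 0, "y": 0, "z": 0, "roll": 0, "hand": 0.85},
    {"x": 0, "y": 0, "z": 0, "roll": 0, "hand": 0.85},
    {"x": 0, "y": 0, "z": 0, "roll": 0, "hand": 0.85},
    {"x": 0, "y": 0, "z": 0, "roll": 0, "hand": 0.85},
    {"x": 0, "y": 0, "z": 0, "roll": 0, "hand": 0.85},
    {"x": 0, "y": 0, "z": -10, "roll": 0, "hand": 0.85},
    {"x": 0, "y": 0, "z": -30, "roll": 0, "hand": 0.85},
    {"x": 0, "y": 0, "z": -40, "roll": 0, "hand": 1},
    {"x": 0, "y": 0, "z": -45, "roll": 0, "hand": 1},
    {"x": 0, "y": 0, "z": -45, "roll": 0, "hand": 1}
  ]
}}

```text
t: 8.3
eef_pos: [563.1, 8.0, 200.2]
tool_rot: [-0.0, 0.995, -0.104, -0.0]
force: [0.7, -0.3, 0.5]
opening: 0.995
grip_force: 0.0
```

```bash
python3 - <<'E'
from h import *
p,E=cap("wrist","w4.png"); M=T(); print("tcp",M[:3,3].round(1)); Q=cloud(p,E).reshape(-1,3)
for c,r0,lo in (((565.6,7.5),38,10),((611,235),45,8)):
    c=np.array(c); q=Q[(np.hypot(*(Q[:,:2]-c).T)<r0)&(Q[:,2]>lo)&(Q[:,2]<60)]
    print(len(q),np.percentile(q[:,2],[10,50,90,98]).round(1),cv2.minEnclosingCircle(np.float32(q[:,:2])))
    if r0==38: 
        t=q[q[:,2]>40]; print("top",len(t),cv2.minEnclosingCircle(np.float32(t[:,:2])))
E
```

```text
tcp [568.1   7.4 208.1]
2118 [18.1 37.3 45.9 46.8] ((567.1057739257812, 8.476179122924805), 32.09955596923828)
top 856 ((565.5034790039062, 8.952661514282227), 30.547595977783203)
1345 [ 9.7 14.7 19.8 20.5] ((606.4793701171875, 236.4883575439453), 31.261699676513672)
```

View pics/w4.png

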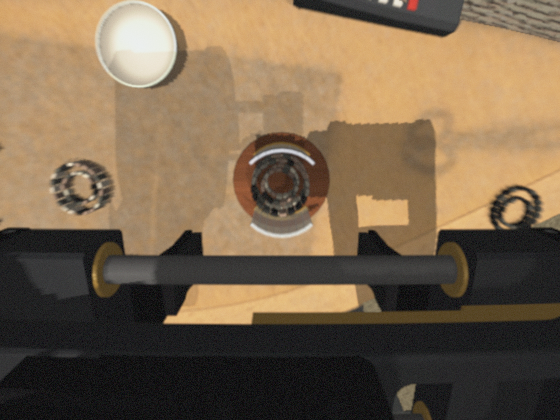

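The second ring lies flat and centred in the tube: it shows at (280, 183), its top is at z≈46, and it is about 1.5 mm off the axis. Next is the left ring, at (82, 187) in the picture.

Call:
{"api": "move_arm", "payload": {
  "steps": [
    {"x": -1, "y": -40, "z": 0, "roll": 0, "hand": 1},
    {"x": -1, "y": -45, "z": 0, "roll": 0, "hand": 1},
    {"x": -1, "y": -45, "z": 0, "roll": 0, "hand": 1},
    {"x": -1, "y": -42, "z": 20, "roll": 0, "hand": 1},
    {"x": -1, "y": -40, "z": 30, "roll": 0, "hand": 1},
    {"x": -2, "y": -20, "z": 30, "roll": 0, "hand": 1},
    {"x": 0, "y": 0, "z": 0, "roll": 0, "hand": 1},
    {"x": 0, "y": 0, "z": 0, "roll": 0, "hand": 1},
    {"x": 0, "y": 0, "z": 0, "roll": 0, "hand": 1}
  ]
}}

```text
t: 9.25
eef_pos: [605.8, 235.4, 119.8]
tool_rot: [-0.0, 0.995, -0.104, 0.001]
force: [0.1, -0.7, 1.1]
opening: 1.004
grip_force: 0.0
```

```bash
python3 ring.py 607 236 8 30 w5.png
```

```text
tcp [606.  235.3 120.1] yaw x -12.0
1571 z98 20.69019636424789
circ 607.517578125 236.990234375 30.639474868774414 bbox mid 607.4530916962808 237.09398361838555 61.11510109701305 60.663151893658664
[([564.3, 9.4, 31.3], 0.93)]
tool shift [  0.7  -1.9 120.1]
```

Call:
{"api": "move_arm", "payload": {
  "steps": [
    {"x": 1.5, "y": -2, "z": 25, "roll": 0, "hand": 1},
    {"x": 0, "y": 0, "z": 35, "roll": 0, "hand": 1},
    {"x": 0, "y": 0, "z": 30, "roll": 0, "hand": 1},
    {"x": 0, "y": 0, "z": 18, "roll": 0, "hand": 1},
    {"x": 0, "y": 0, "z": 10, "roll": 0, "hand": 1},
    {"x": 0, "y": 0, "z": 0, "roll": 0, "hand": 1},
    {"x": 0, "y": 0, "z": 0, "roll": 0, "hand": 1},
    {"x": 0, "y": 0, "z": 0, "roll": 0, "hand": -1},
    {"x": 0, "y": 0, "z": 0, "roll": 0, "hand": -1},
    {"x": 0, "y": 0, "z": 0, "roll": 0, "hand": -1}
  ]
}}

```text
t: 10.35
eef_pos: [606.9, 238.0, 0.5]
tool_rot: [-0.0, 0.995, -0.104, 0.0]
force: [-0.7, -0.5, 3.2]
opening: 0.815
grip_force: 1.6
```

Call:
{"api": "move_arm", "payload": {
  "steps": [
    {"x": 0, "y": 0, "z": 0, "roll": 0, "hand": -1},
    {"x": 0, "y": 0, "z": 0, "roll": 0, "hand": -1},
    {"x": 0, "y": 0, "z": 0, "roll": 0, "hand": -1},
    {"x": 0, "y": 0, "z": 0, "roll": 0, "hand": -1}
  ]
}}

```text
t: 10.75
eef_pos: [606.9, 238.0, 0.5]
tool_rot: [-0.0, 0.995, -0.104, 0.0]
force: [-1.0, -0.9, 5.0]
opening: 0.714
grip_force: 30.8
```

Call:
{"api": "move_arm", "payload": {
  "steps": [
    {"x": 0, "y": 0, "z": -30, "roll": 0, "hand": -1},
    {"x": 0, "y": 0, "z": -40, "roll": 0, "hand": -1},
    {"x": 0, "y": 10, "z": -40, "roll": 0, "hand": -1},
    {"x": 1, "y": 35, "z": -30, "roll": 0, "hand": -1},
    {"x": 1, "y": 45, "z": -10, "roll": 0, "hand": -1},
    {"x": 1, "y": 45, "z": 0, "roll": 0, "hand": -1},
    {"x": 1, "y": 45, "z": 0, "roll": 0, "hand": -1},
    {"x": 1, "y": 35, "z": 0, "roll": 0, "hand": -1},
    {"x": 1.7, "y": 18.8, "z": 0, "roll": 0, "hand": -1},
    {"x": 0, "y": 0, "z": 0, "roll": 0, "hand": -1}
  ]
}}

```text
t: 11.75
eef_pos: [564.4, 5.4, 149.6]
tool_rot: [0.0, 0.994, -0.106, -0.0]
force: [0.4, 0.1, -0.7]
opening: 0.711
grip_force: 30.0
```

Call:
{"api": "move_arm", "payload": {
  "steps": [
    {"x": 0, "y": 0, "z": 0, "roll": 0, "hand": -1},
    {"x": 0, "y": 0, "z": 0, "roll": 0, "hand": -1},
    {"x": 0, "y": 0, "z": 0, "roll": 0, "hand": -1}
  ]
}}

```text
t: 12.05
eef_pos: [564.8, 9.2, 149.9]
tool_rot: [-0.0, 0.995, -0.103, -0.0]
force: [-0.4, -0.6, -0.2]
opening: 0.711
grip_force: 30.0
```

Call:
{"api": "move_arm", "payload": {
  "steps": [
    {"x": 0, "y": 0.5, "z": 25, "roll": 0, "hand": -1},
    {"x": 0, "y": 0, "z": 25, "roll": 0, "hand": -1},
    {"x": 0, "y": 0, "z": 18, "roll": 0, "hand": -1},
    {"x": 0, "y": 0, "z": 12, "roll": 0, "hand": -1},
    {"x": 0, "y": 0, "z": 10, "roll": 0, "hand": -1},
    {"x": 0, "y": 0, "z": 7, "roll": 0, "hand": -1},
    {"x": 0, "y": 0, "z": 4.5, "roll": 0, "hand": -1},
    {"x": 0, "y": 0, "z": 0, "roll": 0, "hand": -1},
    {"x": 0, "y": 0, "z": 0, "roll": 0, "hand": -1},
    {"x": 0, "y": 0, "z": 0, "roll": 0, "hand": -1}
  ]
}}

```text
t: 13.05
eef_pos: [565.2, 7.3, 49.1]
tool_rot: [0.0, 0.995, -0.104, 0.001]
force: [0.5, -0.5, -0.2]
opening: 0.708
grip_force: 30.0
```

Call:
{"api": "move_arm", "payload": {
  "steps": [
    {"x": 0, "y": 0, "z": 1.5, "roll": 0, "hand": -1},
    {"x": 0, "y": 0, "z": 0, "roll": 0, "hand": -1},
    {"x": 0, "y": 0, "z": 0, "roll": 0, "hand": -1}
  ]
}}

```text
t: 13.35
eef_pos: [564.8, 7.4, 47.2]
tool_rot: [0.0, 0.995, -0.104, 0.0]
force: [-0.6, -0.3, -0.5]
opening: 0.709
grip_force: 30.0
```

Call:
{"api": "move_arm", "payload": {
  "steps": [
    {"x": 0, "y": 0, "z": 0, "roll": 0, "hand": 0.85},
    {"x": 0, "y": 0, "z": 0, "roll": 0, "hand": 0.85},
    {"x": 0, "y": 0, "z": 0, "roll": 0, "hand": 0.85},
    {"x": 0, "y": 0, "z": 0, "roll": 0, "hand": 0.85},
    {"x": 0, "y": 0, "z": 0, "roll": 0, "hand": 0.85},
    {"x": 0, "y": 0, "z": -10, "roll": 0, "hand": 0.85},
    {"x": 0, "y": 0, "z": -30, "roll": 0, "hand": 0.85},
    {"x": 0, "y": 0, "z": -40, "roll": 0, "hand": 1},
    {"x": 0, "y": 0, "z": -40, "roll": 0, "hand": 1},
    {"x": 0, "y": 0, "z": -40, "roll": 0, "hand": 1}
  ]
}}

```text
t: 14.35
eef_pos: [564.4, 7.5, 209.3]
tool_rot: [0.0, 0.995, -0.104, 0.0]
force: [0.0, 0.2, -0.4]
opening: 0.991
grip_force: 0.0
```

```bash
python3 - <<'E'
from h import *
p,E=cap("wrist","w6.png"); Q=cloud(p,E).reshape(-1,3)
q=Q[(np.hypot(*(Q[:,:2]-[565.6,7.5]).T)<36)&(Q[:,2]>55)&(Q[:,2]<80)]
print(len(q),np.percentile(q[:,2],[10,50,90,98]).round(1),cv2.minEnclosingCircle(np.float32(q[:,:2])))
t=q[q[:,2]>63];print("plane",np.linalg.lstsq(np.c_[t[:,:2]-t[:,:2].mean(0),np.ones(len(t))],t[:,2],rcond=None)[0].round(3))
s,_=cap("side"); a=s["image"]
cv2.imwrite("pics/f.png",np.hstack([cv2.resize(p["image"][90:270,200:360],(350,394)),cv2.resize(a,(440,394))]))
E
```

```text
1091 [57.  62.6 66.  66.6] ((565.8385009765625, 8.63188648223877), 30.72461700439453)
plane [ 4.000e-03 -1.000e-03  6.534e+01]
```

View pics/f.png

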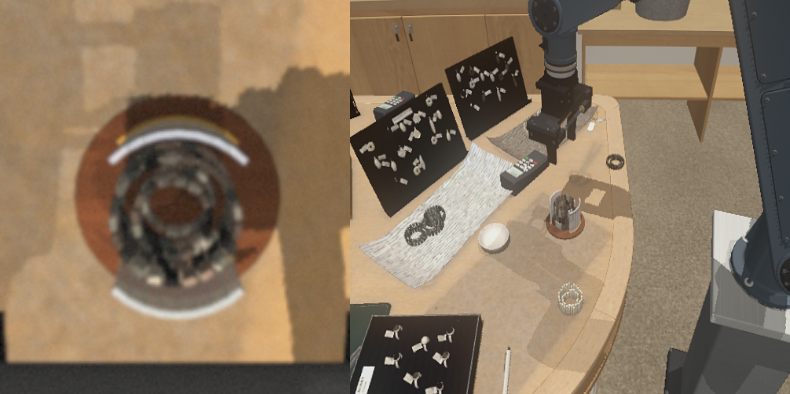

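The stack of three fills the tube, at (178, 205) in the left crop and (565, 212) in the side view. Its top is level at z≈66, flat, and about 1 mm off the axis. The arm is clear of everything, so I'm handing in.

```bash
python3 -c "from station import bot; print(bot.close_job())"
```

```text
the job is handed in; nothing more can be done
None
```

Both grey stone bracelets are stacked flat on the first one inside the tube, with the top of the stack measured at about 66 mm, level with the dark line; the job was handed in at about 14.5 s.

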